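# Open the extraction damper, then hold the powder sifter over the stencil

## Task

Get ready to sift enamel powder onto the blue glass: first turn the red damper lever on the dust extractor a quarter turn to fully open, in line with the duct, so that dust is drawn off, then pick up the wire-handled powder sifter, lift it clear over the row of enamel jars and bring it over the orange stencil in the steel tray. Finish while still holding it there in the gripper, level and motionless, its round screen centred over the stencil's window one to two centimetres above it, touching neither stencil nor tray, with the handle pointing straight away from the extraction hood so that the hand does not block the draught. Leave the jars, the stencil, the glass and the other things where they are.

Things in the scene. Friction and masses are not known exactly. Their poses are not given: they have to be found in the camera images.
- damper (a joint): red-gripped damper lever on top of the extractor's duct, turning about a vertical spindle; 0 = closed (lever across the duct, to the extractor's -x side), 1.571 = fully open (lever in line with the duct, pointing towards the slotted hood). It turns counter-clockwise from above as it opens, has end stops at 0 and 1.571, stays where it is left and resists with about 0.12 N m of friction. It starts closed or nearly so
- damper_pivot (a point): point on the spindle axis of the damper lever, at mid height of the red grip (121 mm above the table). Fixed to the extractor: its y axis runs along the duct from the hood towards the fan unit, its x axis across the duct; z up
- damper_grip (a point): point of the red grip 78 mm from the spindle axis, at mid height. The grip is a horizontal bar 62 mm long (40 to 102 mm from the spindle), 13 mm wide and 18 mm high (112 to 130 mm above the table); turns with the lever: its -x axis points along the lever away from the spindle. Below the grip are the duct (top 83 mm above the table), the quadrant plate (radius 30 mm, top at 92 mm) and, when open, the hood (top 88 mm)
- extractor: bench dust extractor, one fixed piece; origin on the table under the damper spindle, +y along the duct towards the fan unit. Grey fan unit 190 x 155 x 202 mm, y from 110 to 265 mm; steel duct of 66 mm diameter, axis 50 mm above the table; aluminium slotted hood 210 mm wide, 88 mm high, y from -92 to -46 mm, its louvred mouth looking to -y
- tray: fixed shallow steel tray 162 x 178 mm with a rim 14 to 16 mm high and a 3 mm floor, lying in front of the hood's mouth; origin under its centre; its +y axis points to the hood, as the extractor's
- glass_blue: blue glass sample 130 x 146 x 6 mm lying loose in the tray; origin at the centre of its underside
- stencil: orange acrylic stencil plate 100 x 110 x 3 mm lying loose on the blue glass, with one round window of 24 mm diameter in its middle and a finger tab (9 x 22 mm, standing 5 mm above the plate) at its +x edge; origin at the centre of its underside (9 mm above the table); +y points to the hood within a few degrees
- window (a point): centre of the stencil's round window, at the stencil's top face, 12 mm above the table; axes as the stencil's
- sifter: steel powder sifter lying upright, 41 x 153 x 23 mm, 26 g: a round open cup (41 mm outside, 23 mm high, y from 36 to 76 mm) with a wire-mesh floor, and a handle of two thin wires along its -y axis, which leaves the cup at its rim (22 mm up) and slopes down to the table at y = -76 mm. Origin on the table, at the middle of its length; z up when level
- screen (a point): centre of the sifter's round mesh floor, on its underside (56 mm from the sifter's origin along its +y; 0 mm above the table at the start); axes as the sifter's, so -y points along the handle
- sifter_grip (a point): point in the middle of the sifter's wire handle that is good to grip across the handle (6 mm from the sifter's origin along +y, 18 mm above the sifter's underside); the handle there is about 9 mm wide and lies 13 to 22 mm above the underside. Axes as the sifter's
- jar_cobalt: closed glass jar of light blue-violet enamel powder, 83 mm across, 99 mm high, one of four standing in a row between the sifter and the tray; origin at the centre of its underside
- jar_mist: closed glass jar of white enamel powder, 83 mm across, 99 mm high, one of four standing in a row between the sifter and the tray; origin at the centre of its underside
- jar_lilac: closed glass jar of lilac enamel powder, 83 mm across, 99 mm high, one of four standing in a row between the sifter and the tray; origin at the centre of its underside
- jar_lagoon: closed glass jar of pale blue enamel powder, 83 mm across, 99 mm high, one of four standing in a row between the sifter and the tray; origin at the centre of its underside
- tape_roll: roll of blue masking tape, 77 mm across, 24 mm high, standing by, to be left alone; origin at the centre of its underside
- dropper_red: dropper bottle with red top, 27 mm across, 86 mm high, standing by, to be left alone; origin at the centre of its underside
- mix_cup: small white mixing cup with dark blue paint in it, 49 mm across, 31 mm high, standing by, to be left alone; origin at the centre of its underside

How it is judged:
On the way, in this order (a step that is already met when the one before it is completed fails the run):
1. the damper lever is turned fully open (at least 1.47 of 1.571 rad) (value of joint damper above 1.47 rad), for 0.2 s.
2. the sifter is held in the gripper with its underside above the jars (at least 105 mm over the table) (height (world z) of screen above 0.105 m and contact force between the fingers and sifter above 0.3 N), for 0.1 s.
At the end, for the whole second after the job is handed in: Damper within 0.1 rad of open; sifter still in the gripper, level within 0.15 rad, screen centre within 8 mm sideways of the window's and 6 to 26 mm above the stencil, handle away from the hood within 0.4 rad, touching no stencil, glass, tray or extractor (value of joint damper above 1.47 rad and horizontal distance between screen and window below 0.008 m and z of screen in the frame of window between 0.006 and 0.026 m and angle between sifter's own z axis and vertical below 0.15 rad and angle between the y axis of screen and the y axis of extractor, either way round below 0.4 rad and y of sifter in the frame of window below -0.03 m and contact force between the fingers and sifter above 0.3 N and contact force between sifter and stencil below 0.05 N and contact force between sifter and glass_blue below 0.05 N and contact force between sifter and tray below 0.05 N and contact force between sifter and extractor below 0.05 N and linear speed of sifter below 0.02 m/s); the arm keeps its last pose, push and grip.
It fails at once if an enamel jar is shifted by more than 15 mm or tipped (distance of any of jar_cobalt, jar_mist, jar_lilac, jar_lagoon from where it was at the start of the episode above 0.015 m or angle between any of jar_cobalt, jar_mist, jar_lilac, jar_lagoon's own z axis and vertical above 0.2 rad).
It fails at once if the stencil or the glass is shifted by more than 5 mm (distance of any of stencil, glass_blue from where it was at the start of the episode above 0.005 m).
It fails at once if another loose thing (tape roll, red-topped dropper bottle, white mixing cup) is shifted by more than 30 mm (distance of any of tape_roll, dropper_red, mix_cup from where it was at the start of the episode above 0.03 m).
It also fails if it takes over 64 s, if anything falls off the work surface, if the arm or the gripper's body presses on something with over 40 N, if the wrist force passes 120 N, or if a joint passes its speed limit or range.

## Robot

A 7-joint arm with a two-finger parallel gripper is mounted at the origin on a cart in front of the work surface, level with it; the furniture and walls round the work are solid. World frame = base frame: x ahead of the robot, y to its left, z up, the work surface at z = 0. Lengths are in m, angles in rad, forces in N, time in s.
With the tool pointing down it reaches from about 0.4 to 0.85 m from the base axis. Payload 4.5 kg.
Tool frame: the origin (TCP) lies at the very end of the fingers, on their centre line; the grasp point (between the pads) lies 19 mm behind it (r.pinch_z is the distance from the TCP to the grasp point, in m); z points along the fingers, y is the line along which they close (so a half turn about z gives the same grasp; the last joint's range is limited). The gripper opens to 88 mm and grips with 3 to 60 N. Pads are 18 mm wide; open, the fingers measure 123 mm over their backs; the gripper's body (75 mm by 187 mm) begins 45 mm behind the grasp point.
Start: joints at [-1.174, 0.689, -0.195, 1.565, 0.157, 0.902, -0.215], TCP at [0.222, 0.584, 0.239] pointing down, gripper open.
Joint ranges: [-3.01, 3.01], [-0.46, 2.08], [-1.47, 1.51], [0.13, 2.56], [-1, 4.14], [0.04, 2.09], [-2.66, 2.66]. Speed limits (rad/s): [2.57, 2.57, 3.14, 3.14, 3.14, 3.14, 3.14].

## Interface

Orientations are given as a unit quaternion [x, y, z, w].
In Python, from plant import r, cams gives the robot as it stands.
- The arm moves only by the shell command python3 -m pendant 'ROWS' [FORCE]. ROWS is JSON, a list of rows, each a list of 3 entries, a list of its own where there are three numbers: the closure, from -1 (fully open) to 1 (shut), then the shift along the tool's x, y, z in mm, then the turn, a rotation vector about the tool's x, y, z in degrees. A call has 1 to 8 rows; each row shifts and turns the commanded pose from where the row before left it, along the tool's axes as they then stand; what a row does not reach is not made up. A row lasts 1/8 s, in which the tool goes at most 62.5 mm and 10.7 degrees, less where a joint would pass 70% of its speed; a pose out of reach is approached as far as the arm can. A call with a gripper value outside its range is refused whole. The fingers move at their own pace and stop on an object; FORCE is the grip in N (left out, the last holds). Time passes only in rows, so rows that do not move let the fingers close. It gives the time, the measured TCP pose, the force, the opening and the grip force at its end, in the units of the state.
- r.get_state(): the state, without advancing time (a new reading comes with each control period).
- cams.snapshot(name): name is "scene" or "side" or "wrist"; returns a dict with "img" (480x640x3 uint8, red, green, blue), "camera_matrix" (3x3 intrinsics, pixels), "camera_from_world" (4x4, takes a point from world to camera coordinates); the wrist camera has in their place "tool_from_camera" (4x4, takes a point from camera to tool coordinates, whose origin is the TCP and whose axes are the flange's). Camera axes: x right, y up, looking along -z (the intrinsics and any distortion apply to the point x, -y, -z); pixel columns grow to the right and rows downward; lengths in m; the calibration is good to about 2 mm. A picture is of the moment at which its call begins: read the wrist's pose just before it. There is no depth.
- r.finish_job(): hands the job in; it is judged then, once.
The state is a dict: "clock": time; "q": joint angles; "qd": joint speeds; "joint_torque": joint torques, N m; "tool_pos": TCP position; "eef_rot": TCP orientation; "contact_force": force on the tool from outside, world axes, zero at the start; "moment": the same for the moment, N m; "opening": opening from 0.0 (shut) to 1.0 (fully open); "finger_force": force on a finger pad.
Only numpy, scipy, OpenCV 4.12 (cv2) and the standard library are available. Lean on these libraries where they do the work, as an engineer would, in place of code of your own. Each camera call takes 0.05 s, during which the arm holds its last target. There are 200 camera calls.

## Working session

There is one attempt and no reset: what is moved stays moved. The work goes in short steps, Python scripts to look and compute and a shell command to move; the robot and the scene stay as the last step left them, time stands still between calls to the robot, and variables do not carry over. Pictures are saved under pics/ and viewed, at most 10 in all, crops included, and the job is handed in when it is done.

```bash
ls; mkdir -p pics
python3 - <<'E'
from plant import r,cams
import cv2,json
s=r.get_state();print(s)
for n in("scene","side","wrist"):
    d=cams.snapshot(n);cv2.imwrite(f"pics/{n}0.png",d["img"][...,::-1])
    print(n,{k:v.tolist() if hasattr(v,'tolist') else v for k,v in d.items() if k!="img"})
E
```

```text
pics
{'clock': 0.0, 'q': array([-1.1741999 ,  0.68998212, -0.19451147,  1.56632257,  0.15730862,
        0.90249831, -0.21507962]), 'qd': array([-0.00111335,  0.00107944,  0.00039917,  0.00047289, -0.00052365,
        0.00122971, -0.00025443]), 'joint_torque': array([ 1.28542357e-03, -5.27565801e+01, -1.26609385e+00, -1.53424805e+01,
       -5.24918328e-02,  6.54389980e-03,  1.54914937e-04]), 'tool_pos': array([0.22163487, 0.58371702, 0.23791685]), 'eef_rot': array([ 1.80353032e-01,  9.83601524e-01, -9.04048214e-04, -9.48391505e-05]), 'contact_force': array([-0.7494071 , -0.77098143, -0.31225131]), 'moment': array([ 0.01945939, -0.03330342, -0.00900367]), 'finger_force': 0.0, 'opening': 0.9993127143370479}
scene {'camera_matrix': [[497.46362134772653, 0.0, 319.6261322957902], [0.0, 497.46362134772653, 245.61557026741232], [0.0, 0.0, 1.0]], 'camera_from_world': [[0.7058644015371616, -0.7080979252022873, -0.018782304618981262, -0.3851625932294997], [0.5451031445914917, 0.5260689081349308, 0.6527741306533129, -0.34283281466585513], [-0.45234722105817243, -0.4710083143830238, 0.757319720
[... 236 characters left out ...]
269329887614494, 0.006498926089674554, -0.5409199323662115], [-0.01559418383653204, 0.5213504773373818, 0.8532001530769652, -0.05249836248074168], [0.013052376990771043, -0.8531250627579561, 0.5215431552126097, -1.38586725828248], [0.0, 0.0, 0.0, 1.0]]}
wrist {'camera_matrix': [[350.1675237616571, 0.0, 318.51733807149736], [0.0, 350.1675237616571, 236.41286350421746], [0.0, 0.0, 1.0]], 'tool_from_camera': [[0.00021798443784360732, 0.9521626413056345, 0.30559165071163025, 0.07988966669296915], [0.9999992488226344, -0.0005761508355265139, 0.0010818522903909265, 0.0001444314582040862], [0.0012061662192086786, 0.3055911853311363, -0.9521620516545275, -0.14497378107901415], [0.0, 0.0, 0.0, 1.0]]}
```

View pics/scene0.png

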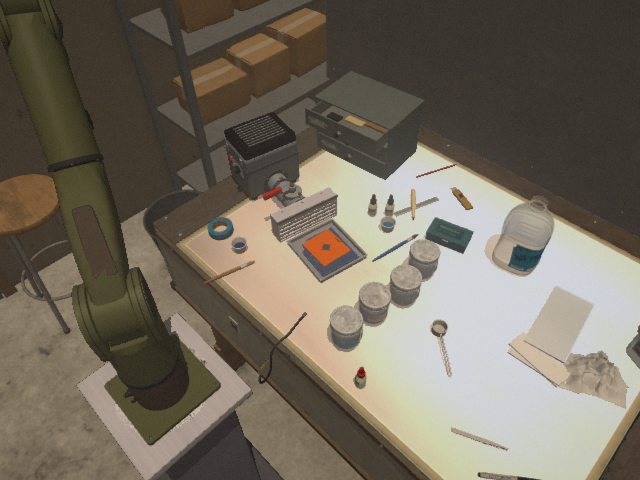

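View pics/side0.png

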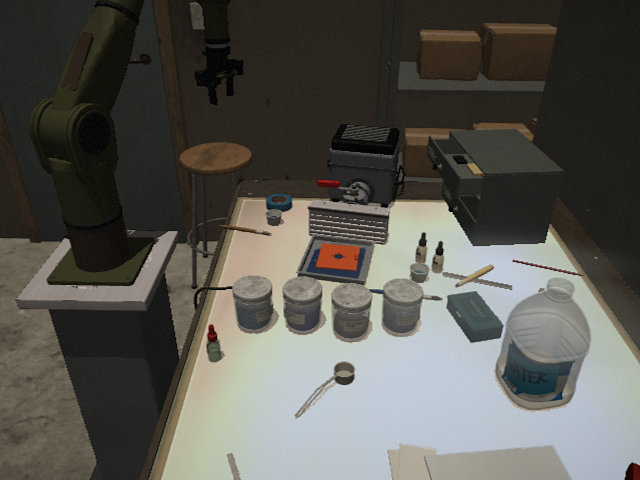

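The scene shows the extractor with its red lever (scene ~272,192; side ~330,184), the tray and stencil (side ~340,257), the jar row and the sifter (scene cup 439,327; side cup 344,372). I'll enlarge the key parts in one picture.

Run:
```python
import cv2,numpy as np
a=cv2.imread("pics/scene0.png");b=cv2.imread("pics/side0.png")
def c(i,x,y,w=100,h=75): return cv2.resize(i[y:y+h,x:x+w],(400,300),interpolation=cv2.INTER_CUBIC)
cv2.imwrite("pics/crop1.png",np.vstack([np.hstack([c(a,250,165),c(b,305,160)]),np.hstack([c(a,400,310),c(b,290,350)])]))
```

```text
(no output)
```

View pics/crop1.png

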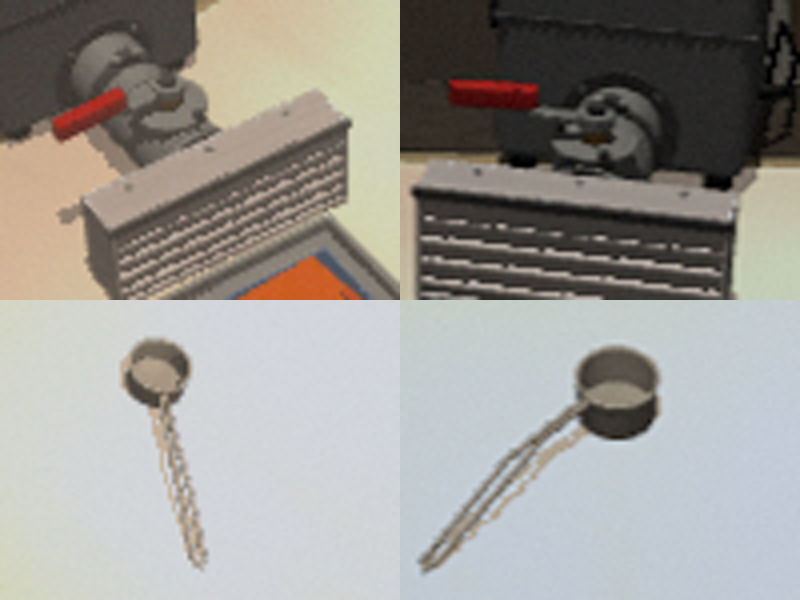

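The lever points left (closed): grip centre scene ≈(272.5,193.5), side ≈(328.5,183.5). Sifter rim centre: scene (439,326), side (344,369); handle tip (450,377)/(297,417).

```bash
cat > h.py <<'E'
import numpy as np
from scipy.spatial.transform import Rotation as R
K={"scene":(497.46362134772653,319.6261322957902,245.61557026741232),"side":(547.6190031060594,316.90919685996494,240.68996825938046)}
T={"scene":np.array([[0.7058644015371616,-0.7080979252022873,-0.018782304618981262,-0.3851625932294997],[0.5451031445914917,0.5260689081349308,0.6527741306533129,-0.34283281466585513],[-0.45234722105817243,-0.4710083143830238,0.7573197207144489,-1.2187159232249027],[0,0,0,1]]),
"side":np.array([[0.9997932070610218,0.019269329887614494,0.006498926089674554,-0.5409199323662115],[-0.01559418383653204,0.5213504773373818,0.8532001530769652,-0.05249836248074168],[0.013052376990771043,-0.8531250627579561,0.5215431552126097,-1.38586725828248],[0,0,0,1]])}
KW=(350.1675237616571,318.51733807149736,236.41286350421746)
TW=np.array([[0.00021798443784360732,0.9521626413056345,0.30559165071163025,0.07988966669296915],[0.9999992488226344,-0.0005761508355265139,0.0010818522903909265,0.0001444314582040862],[0.0012061662192086786,0.3055911853311363,-0.9521620516545275,-0.14497378107901415],[0,0,0,1]])
def tool(s):
    M=np.eye(4);M[:3,:3]=R.from_quat(s["eef_rot"]).as_matrix();M[:3,3]=s["tool_pos"];return M
def hit(cam,u,v,z,s=None):
    f,cx,cy=KW if cam=="wrist" else K[cam]
    W=tool(s)@TW if cam=="wrist" else np.linalg.inv(T[cam])
    d=W[:3,:3]@np.array([(u-cx)/f,-(v-cy)/f,-1]);o=W[:3,3]
    return o+d*(z-o[2])/d[2]
def wproj(p,s):
    f,cx,cy=KW;q=np.linalg.inv(tool(s)@TW)@np.append(p,1)
    return cx+f*q[0]/-q[2],cy-f*q[1]/-q[2]
E
python3 - <<'E'
from h import *
np.set_printoptions(precision=4,suppress=True)
for n,z,a,b in [("grip",.121,(272.5,193.5),(328.5,183.5)),("gtip",.121,(264.5,197),(318,183.2)),("gin",.121,(280.5,189.8),(339,183.8)),("hoodL",.088,(271.3,215),(308.75,207.5)),("hoodR",.088,(337.5,195.8),(389.5,213.75)),("win",.012,(326,247),(340,257)),("rim",.023,(439,326.3),(344.3,369.3)),("hend",.002,(450,376.8),(297,416.8)),
("lagoon?1",.099,(346,316),(252.5,288)),("j2",.099,(375,292),(303,290)),("j3",.099,(405.5,274),(351.5,296)),("j4",.099,(425,248),(402.5,290))]:
    print(n,hit("scene",*a,z),hit("side",*b,z))
E
```

```text
grip [0.5635 0.2129 0.121 ] [0.5678 0.2209 0.121 ]
gtip [0.537  0.2187 0.121 ] [0.539  0.2219 0.121 ]
gin [0.5908 0.2076 0.121 ] [0.5966 0.2199 0.121 ]
hoodL [0.5209 0.1747 0.088 ] [0.5161 0.1411 0.088 ]
hoodR [0.7156 0.09   0.088 ] [0.7275 0.1131 0.088 ]
win [0.5903 0.0173 0.012 ] [0.5991 0.0197 0.012 ]
rim [ 0.5937 -0.3888  0.023 ] [ 0.6002 -0.386   0.023 ]
hend [ 0.5084 -0.4878  0.002 ] [ 0.5152 -0.483   0.002 ]
lagoon?1 [ 0.4122 -0.2272  0.099 ] [ 0.4123 -0.2358  0.099 ]
j2 [ 0.5165 -0.2311  0.099 ] [ 0.5165 -0.2398  0.099 ]
j3 [ 0.6158 -0.2507  0.099 ] [ 0.6153 -0.2573  0.099 ]
j4 [ 0.7232 -0.2329  0.099 ] [ 0.7208 -0.2341  0.099 ]
```

```bash
python3 -m pendant '[[-1,[-54,-23,0],[0,0,0]],[-1,[-54,-23,0],[0,0,0]],[-1,[-54,-23,0],[0,0,0]],[-1,[-54,-23,0],[0,0,0]],[-1,[-54,-23,0],[0,0,0]],[-1,[-54,-23,0],[0,0,0]],[-1,[-54,-23,0],[0,0,0]],[-1,[-54,-23,0],[0,0,0]]]'
python3 -m pendant '[[1,[0,0,0],[0,0,-10.3]],[1,[0,0,0],[0,0,-10.3]],[1,[0,0,0],[0,0,-10.3]],[1,[0,0,0],[0,0,-10.3]],[1,[0,0,0],[0,0,-10.3]],[1,[0,0,0],[0,0,-10.3]],[1,[0,0,0],[0,0,-10.3]],[1,[0,0,0],[0,0,-10.3]]]'
python3 -m pendant '[[1,[0,0,0],[0,0,-10.3]],[1,[0,0,0],[0,0,-10.3]],[1,[0,0,0],[0,0,0]],[1,[0,0,0],[0,0,0]]]'
python3 - <<'E'
from plant import r,cams
import cv2,json
s=r.get_state();print(s["q"]);json.dump({k:s[k].tolist() for k in("eef_rot","tool_pos")},open("w1.json","w"))
cv2.imwrite("pics/w1.png",cams.snapshot("wrist")["img"][...,::-1])
E
```

```text
clock: 1.15
tool_pos: [0.5615, 0.2575, 0.2385]
eef_rot: [0.18, 0.984, 0.0, -0.0]
contact_force: [0.3, 1.0, -0.2]
opening: 0.996
finger_force: 0.0
clock: 2.15
tool_pos: [0.5603, 0.2587, 0.2384]
eef_rot: [-0.515, 0.857, -0.0, -0.0]
contact_force: [-0.3, 0.1, 0.4]
opening: 0.115
finger_force: 0.0
clock: 2.65
tool_pos: [0.5603, 0.2588, 0.2385]
eef_rot: [-0.656, 0.754, 0.0, -0.0]
contact_force: [-0.4, -0.5, 0.5]
opening: 0.007
finger_force: 0.0
[-0.11177364  0.76462747 -0.7443176   1.57362725  0.57703699  1.03451907
  1.98296941]
```

View pics/w1.png

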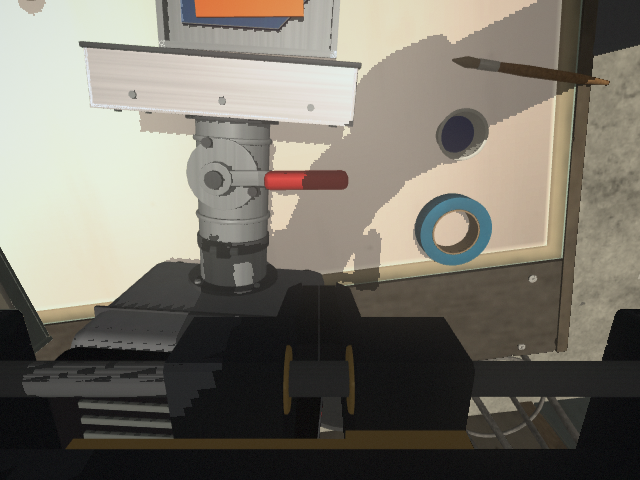

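Wrist view: lever lies straight across, grip from (266,180) to (348,180), spindle (214,180), hood top edges at (82,43)-(360,65), window out of view.

Run:
```python
from h import *;import json
s=json.load(open("w1.json"))
np.set_printoptions(precision=4,suppress=True)
for n,u,v,z in [("tip",348,180,.121),("in",266,180,.121),("spin",214,180,.121),("hoodL",360,65,.088),("hoodR",82,43,.088),("hood back L",352,125,.088),("hbR",90,106,.088)]: print(n,hit("wrist",u,v,z,s))
M=tool(s);print(M)
```

```text
tip [0.533  0.2222 0.121 ]
in [0.5938 0.2138 0.121 ]
spin [0.6324 0.2084 0.121 ]
hoodL [0.512  0.1414 0.088 ]
hoodR [0.7178 0.0975 0.088 ]
hood back L [0.5228 0.1841 0.088 ]
hbR [0.7268 0.1412 0.088 ]
[[-0.1385 -0.9904 -0.0003  0.5603]
 [-0.9904  0.1385 -0.0002  0.2588]
 [ 0.0003  0.0003 -1.      0.2385]
 [ 0.      0.      0.      1.    ]]
```

```bash
python3 -m pendant '[[1,[0,10,0],[0,0,0]],[1,[0,0,44],[0,0,0]],[1,[0,0,43],[0,0,0]],[1,[0,0,43],[0,0,0]],[1,[0,0,0],[0,0,0]],[1,[12,0,0],[0,0,0]],[1,[12,0,0],[0,0,0]],[1,[0,0,0],[0,0,0]]]'
python3 -m pendant '[[1,[13,-1,0],[0,0,0]],[1,[12,-2,0],[0,0,0]],[1,[12,-3,0],[0,0,0]],[1,[10,-6,0],[0,0,0]],[1,[10,-8,0],[0,0,0]],[1,[9,-10,0],[0,0,0]],[1,[0,0,0],[0,0,0]]]'
python3 - <<'E'
from plant import r,cams
print(r.get_state()["contact_force"],r.get_state()["moment"])
E
```

```text
clock: 3.7
tool_pos: [0.548, 0.2351, 0.1101]
eef_rot: [-0.657, 0.754, -0.001, 0.001]
contact_force: [-0.7, 0.1, 0.6]
opening: 0.005
finger_force: 0.0
clock: 4.58
tool_pos: [0.5689, 0.1647, 0.1082]
eef_rot: [-0.656, 0.754, -0.001, -0.001]
contact_force: [-0.4, 0.4, -0.0]
opening: 0.003
finger_force: 0.0
[-0.39982472  0.38559889 -0.00694393] [0.15736848 0.10080139 0.00970568]
```

```bash
python3 -m pendant '[[1,[6,-8,0],[0,0,0]],[1,[5,-10,0],[0,0,0]],[1,[5,-12,0],[0,0,0]],[1,[0,-5,0],[0,0,0]],[1,[0,0,0],[0,0,0]],[1,[0,0,0],[0,0,0]]]'
python3 - <<'E'
from plant import r,cams
import cv2,json
s=r.get_state();print(s["contact_force"],s["moment"]);json.dump({k:s[k].tolist() for k in("eef_rot","tool_pos")},open("w2.json","w"))
cv2.imwrite("pics/w2.png",cams.snapshot("wrist")["img"][...,::-1])
E
```

```text
clock: 5.32
tool_pos: [0.5987, 0.1457, 0.1085]
eef_rot: [-0.657, 0.753, 0.001, -0.002]
contact_force: [-5.9, 0.9, 2.8]
opening: 0.008
finger_force: 3.2
[-5.92881107  0.93765771  2.82532008] [ 0.07273095  1.29540129 -0.02863983]
```

View pics/w2.png

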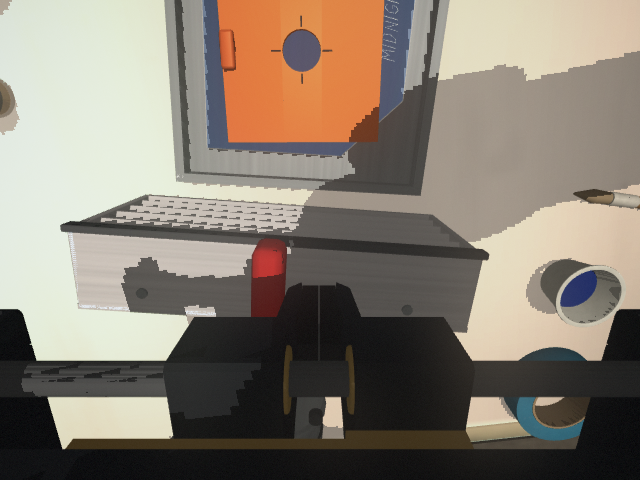

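Lever now stands over the hood (grip tip ≈(270,242)), the window's centre is at (302,50) with cross marks (272,50),(332,50),(301,16),(302,83).

Run:
```python
from h import *;import json
s=json.load(open("w2.json"))
np.set_printoptions(precision=4,suppress=True)
H=lambda u,v,z:hit("wrist",u,v,z,s)
sp=np.array([.633,.2084])
t=H(270,240,.126);d=t[:2]-sp;print("tip",t,np.hypot(*d),np.degrees(np.arctan2(d[1],d[0])))
for u,v in((252,255),(252,315)):print(H(u,v,.130))
a,b=H(62,227,.088),H(488,254,.088);e=(a-b)[:2];print(a,b,"hood yaw",np.degrees(np.arctan2(e[1],e[0])))
print("win",H(302,50,.012))
a,b=H(228,142,.012),H(379,142,.012);e=(a-b)[:2];print("stencil yaw",np.degrees(np.arctan2(e[1],e[0])),a,b)
a,b=H(178,178,.016),H(420,194,.016);e=(a-b)[:2];print("tray yaw",np.degrees(np.arctan2(e[1],e[0])))
```

```text
tip [0.6121 0.1061 0.126 ] 0.10444444801498715 -101.52653465361387
[0.6192 0.1098 0.13  ]
[0.6241 0.1349 0.13  ]
[0.7192 0.0972 0.088 ] [0.5115 0.14   0.088 ] hood yaw -11.653603431245301
win [0.5919 0.0217 0.012 ]
stencil yaw -7.782106107255726 [0.649  0.0695 0.012 ] [0.5492 0.0831 0.012 ]
tray yaw -11.600022044314574
```

```bash
python3 -m pendant '[[1,[0,10,0],[0,0,0]],[1,[0,0,-45],[0,0,0]],[1,[0,0,-45],[0,0,0]],[1,[0,0,-42],[0,0,0]],[1,[57,-5.5,0],[0,0,0]],[1,[57,-5.5,0],[0,0,0]],[1,[57,-5.5,0],[0,0,0]],[1,[57,-5.5,0],[0,0,0]]]'
python3 -m pendant '[[-1,[57,-5.5,0],[0,0,0]],[-1,[57,-5.5,0],[0,0,0]],[-1,[57,-5.5,0],[0,0,0]],[-1,[57,-5.5,0],[0,0,0]],[-1,[57,-5.5,0],[0,0,0]],[-1,[57,-5.5,0],[0,0,0]],[-1,[0,0,0],[0,0,10.6]],[-1,[0,0,0],[0,0,10.6]]]'
python3 -m pendant '[[-1,[0,0,0],[0,0,10.6]],[-1,[0,0,0],[0,0,10.6]],[-1,[0,0,0],[0,0,10.6]],[-1,[0,0,0],[0,0,10.6]],[-1,[0,0,0],[0,0,10.6]],[-1,[0,0,0],[0,0,10.6]],[-1,[0,0,0],[0,0,10.6]],[-1,[0,0,0],[0,0,10.6]]]'
python3 -m pendant '[[-1,[0,0,0],[0,0,10.6]],[-1,[0,0,0],[0,0,10.6]],[-1,[0,0,0],[0,0,10.6]],[-1,[0,0,0],[0,0,10.6]],[-1,[0,0,0],[0,0,10.6]],[-1,[0,0,0],[0,0,10.6]],[-1,[0,0,0],[0,0,10.6]],[-1,[0,0,0],[0,0,10.6]]]'
python3 -m pendant '[[-1,[0,0,0],[0,0,10.6]],[-1,[0,0,0],[0,0,10.6]],[-1,[0,0,0],[0,0,0]],[-1,[0,0,0],[0,0,0]]]'
python3 - <<'E'
from plant import r,cams
import cv2,json
s=r.get_state();print(s["q"]);json.dump({k:s[k].tolist() for k in("eef_rot","tool_pos")},open("w3.json","w"))
cv2.imwrite("pics/w3.png",cams.snapshot("wrist")["img"][...,::-1])
E
```

```text
clock: 6.38
tool_pos: [0.5816, -0.0838, 0.2409]
eef_rot: [-0.657, 0.754, -0.001, -0.0]
contact_force: [-0.3, -0.6, 0.8]
opening: 0.004
finger_force: 0.0
clock: 7.38
tool_pos: [0.5521, -0.3855, 0.2244]
eef_rot: [-0.483, 0.876, -0.019, -0.003]
contact_force: [-0.7, 0.1, 0.2]
opening: 0.892
finger_force: 0.0
clock: 8.38
tool_pos: [0.5524, -0.385, 0.225]
eef_rot: [0.233, 0.972, -0.017, 0.011]
contact_force: [-0.3, 0.5, 0.0]
opening: 0.999
finger_force: 0.0
clock: 9.38
tool_pos: [0.5524, -0.385, 0.2251]
eef_rot: [0.828, 0.561, -0.005, 0.019]
contact_force: [-0.4, -0.2, 0.1]
opening: 0.998
finger_force: 0.0
clock: 9.88
tool_pos: [0.5525, -0.3843, 0.2251]
eef_rot: [0.915, 0.403, -0.001, 0.02]
contact_force: [0.2, 0.3, 0.5]
opening: 0.997
finger_force: 0.0
[ 0.93278767  0.87045895 -0.84481659  1.43643616  0.7216111   1.12893331
 -0.77797446]
```

View pics/w3.png

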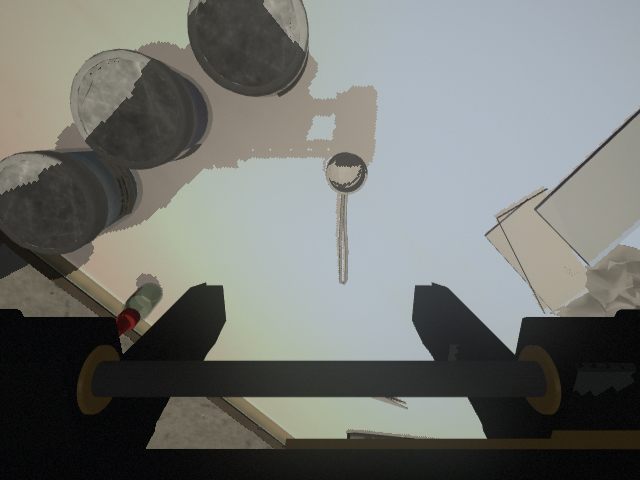

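The sifter's cup rim is centred at (347,173) and the handle runs to (344,282), nearly along the tool's x; the red dropper stands at (140,300), outside the fingers.

```bash
cat >> h.py <<'E'
def delta(s,p,h,lev=True):
    """tool shift (mm) & turn (deg) to TCP p, tool down, x heading h deg; turn given for after the shift"""
    M=tool(s);c,n=np.cos(np.radians(h)),np.sin(np.radians(h))
    G=np.array([[c,n,0],[n,-c,0],[0,0,-1.]])
    return (M[:3,:3].T@(np.array(p)-M[:3,3])*1000).round(1),np.degrees(R.from_matrix(M[:3,:3].T@G).as_rotvec()).round(2)
E
python3 - <<'E'
from h import *;import json
s=json.load(open("w3.json"))
np.set_printoptions(precision=4,suppress=True)
H=lambda u,v,z:hit("wrist",u,v,z,s)
c=H(347,173,.023);e=H(344,282,.003);d=(c-e)[:2];h=np.degrees(np.arctan2(d[1],d[0]));print(c,e,np.hypot(*d),h)
m=H(341.5,225,.018)
u=d/np.hypot(*d);g=c[:2]-.050*u;print("grip",g,"mid pix",m)
print(delta(s,[*g,.10],h), delta(s,[*g,.003],h))
E
```

```text
[ 0.5986 -0.3855  0.023 ] [ 0.5135 -0.482   0.003 ] 0.12867627872855622 48.567663295192894
grip [ 0.5655 -0.423 ] mid pix [ 0.5587 -0.4236  0.018 ]
(array([-17.5,  31.3, 126.6]), array([ 1.98,  1.08, -0.97])) (array([-15.7,  27.9, 223.6]), array([ 1.98,  1.08, -0.97]))
```

```bash
python3 -m pendant '[[-1,[-6,10,42],[0,0,0]],[-1,[-6,10,42],[0,0,0]],[-1,[-5,11,42],[0,0,0]],[-1,[0,0,0],[2,1,-1]],[-1,[0,0,0],[0,0,0]],[-1,[0,0,0],[0,0,0]]]'
python3 - <<'E'
from plant import r,cams
from h import *
import cv2,json
s=r.get_state();json.dump({k:s[k].tolist() for k in("eef_rot","tool_pos")},open("w4.json","w"))
print(delta(s,[.5655,-.423,.003],48.6))
cv2.imwrite("pics/w4.png",cams.snapshot("wrist")["img"][...,::-1])
E
```

```text
clock: 10.68
tool_pos: [0.5662, -0.4218, 0.1012]
eef_rot: [0.912, 0.411, 0.0, 0.0]
contact_force: [-0.4, 0.2, 0.3]
opening: 0.998
finger_force: 0.0
(array([-1.4,  0.3, 98.2]), array([ 0.04, -0.  , -0.13]))
```

View pics/w4.png

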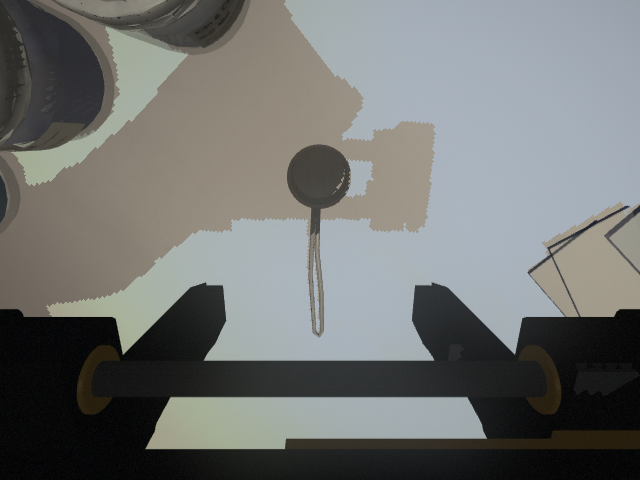

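The handle runs centrally between the fingers (cup (319,176), tip (318,334)); descend and grip.

```bash
python3 -m pendant '[[-1,[-1,0,40],[0,0,0]],[-1,[0,0,35],[0,0,0]],[-1,[0,0,16],[0,0,0]],[-1,[0,0,7],[0,0,0]],[-1,[0,0,0],[0,0,0]],[0.6,[0,0,0],[0,0,0]],[1,[0,0,0],[0,0,0]],[1,[0,0,0],[0,0,0]]]' 20
python3 -m pendant '[[1,[0,0,0],[0,0,0]],[1,[0,0,0],[0,0,0]],[1,[0,0,0],[0,0,0]],[1,[0,0,0],[0,0,0]],[1,[0,0,0],[0,0,0]],[1,[0,0,0],[0,0,0]],[1,[0,0,0],[0,0,0]]]'
```

```text
clock: 11.72
tool_pos: [0.5652, -0.4229, 0.0032]
eef_rot: [0.912, 0.41, -0.0, 0.0]
contact_force: [0.5, -0.7, 0.1]
opening: 0.681
finger_force: 0.0
clock: 12.6
tool_pos: [0.5651, -0.4226, 0.0027]
eef_rot: [0.912, 0.41, -0.0, -0.0]
contact_force: [-0.6, 0.2, 0.7]
opening: 0.082
finger_force: 20.0
```

```bash
python3 -m pendant '[[1,[0,0,-10],[0,0,0]],[1,[0,0,-30],[0,0,0]],[1,[0,0,-45],[0,0,0]],[1,[0,0,-45],[0,0,0]],[1,[0,0,-40],[0,0,0]],[1,[0,0,-15],[0,0,0]],[1,[0,0,0],[0,0,0]],[1,[0,0,0],[0,0,0]]]'
python3 - <<'E'
from plant import r,cams
from h import *
import cv2,json
s=r.get_state();json.dump({k:s[k].tolist() for k in("eef_rot","tool_pos")},open("w5.json","w"))
print(delta(s,[.582,-.027,s["tool_pos"][2]],48.6))
w=cams.snapshot("wrist")["img"][...,::-1];a=cams.snapshot("side")["img"][...,::-1]
cv2.imwrite("pics/w5.png",np.hstack([w[90:390,120:520],cv2.resize(a[230:380,270:470],(400,300))]))
E
```

```text
clock: 13.6
tool_pos: [0.564, -0.4226, 0.1855]
eef_rot: [0.912, 0.41, -0.002, -0.001]
contact_force: [0.2, 0.7, -0.8]
opening: 0.082
finger_force: 20.0
(array([ 3.080e+02, -2.489e+02,  3.000e-01]), array([-0.21,  0.11, -0.15]))
```

View pics/w5.png

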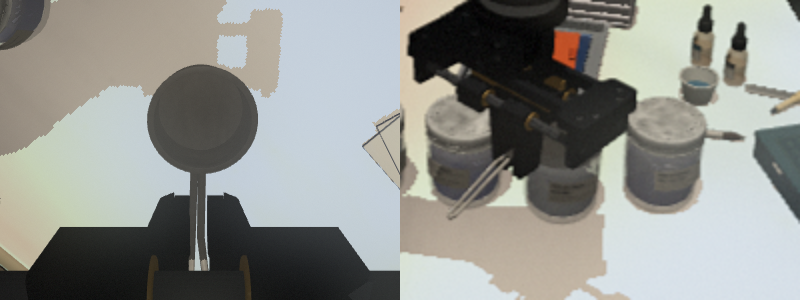

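The sifter is gripped straight and level (rim centre at full-frame (322,209)). Carry it over the jars and stop 60 mm short of the target to measure the window.

```bash
python3 -m pendant '[[1,[15,-13,0],[0,0,0]],[1,[35,-30,0],[0,0,0]],[1,[40,-34,0],[0,0,0]],[1,[40,-34,0],[0,0,0]],[1,[40,-34,0],[0,0,0]],[1,[40,-34,0],[0,0,0]],[1,[30,-26,0],[0,0,0]],[1,[15,-14,0],[0,0,0]]]'
python3 -m pendant '[[1,[0,0,0],[0,0,-7]],[1,[0,0,0],[0,0,-8]],[1,[0,0,0],[0,0,-8]],[1,[0,0,0],[0,0,-7]],[1,[0,0,0],[0,0,0]],[1,[0,0,0],[0,0,0]]]'
python3 - <<'E'
from plant import r,cams
from h import *
import cv2,json
s=r.get_state();json.dump({k:s[k].tolist() for k in("eef_rot","tool_pos")},open("w6.json","w"))
print(delta(s,[.5805,-.0272,.031],78.4),s["q"])
cv2.imwrite("pics/w6.png",cams.snapshot("wrist")["img"][...,::-1])
E
```

```text
clock: 14.7
tool_pos: [0.5699, -0.0834, 0.187]
eef_rot: [0.911, 0.412, -0.001, -0.001]
contact_force: [0.4, 0.2, -0.6]
opening: 0.085
finger_force: 20.0
clock: 15.45
tool_pos: [0.5702, -0.0867, 0.1871]
eef_rot: [0.775, 0.632, -0.001, -0.001]
contact_force: [-0.4, -0.2, 0.2]
opening: 0.087
finger_force: 20.0
(array([ 60.3,  -1.7, 156.1]), array([-0.1 ,  0.01, -0.08])) [ 0.58287885  0.85292033 -0.95017495  1.74395094  0.81786219  0.99582877
 -0.89189354]
```

View pics/w6.png

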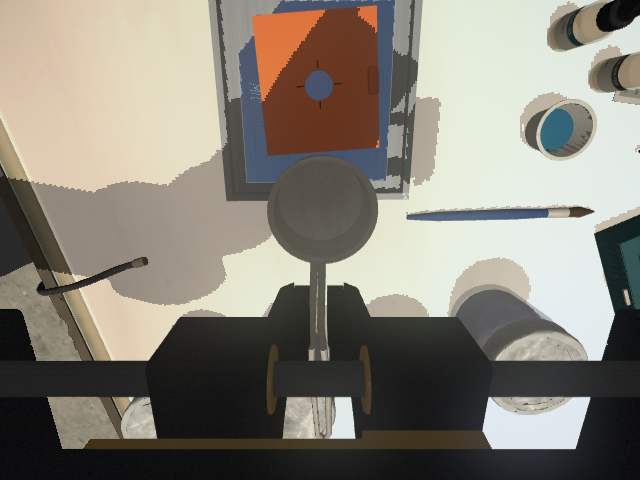

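The window is at (319,86), the cup's rim centre at (322,209).

Run:
```python
from h import *;import json
s=json.load(open("w6.json"))
w=hit("wrist",319,86,.012,s);h=np.radians(78.4)
x=np.array([np.cos(h),np.sin(h)]);y=np.array([x[1],-x[0]])
p=w[:2]-.0502*x-.0014*y;print(w,p,delta(s,[*p,.031],78.4))
```

```text
[0.59242766 0.02149399 0.012     ] [ 0.58096214 -0.02739918] (array([ 60.2,  -1.2, 156.1]), array([-0.1 ,  0.01, -0.08]))
```

```bash
python3 -m pendant '[[1,[20,0,0],[0,0,0]],[1,[25,-1,0],[0,0,0]],[1,[15,0,0],[0,0,0]],[1,[0,0,30],[0,0,0]],[1,[0,0,40],[0,0,0]],[1,[0,0,40],[0,0,0]],[1,[0,0,25],[0,0,0]],[1,[0,0,0],[0,0,0]]]'
python3 -m pendant '[[1,[0,0,13],[0,0,0]],[1,[0,0,8],[0,0,0]],[1,[0,0,0],[0,0,0]],[1,[0,0,0],[0,0,0]],[1,[0,0,0],[0,0,0]]]'
python3 - <<'E'
from plant import r,cams
from h import *
import cv2,json
s=r.get_state();json.dump({k:s[k].tolist() for k in("eef_rot","tool_pos")},open("w7.json","w"))
print(delta(s,[.581,-.0274,.031],78.4),s["contact_force"])
w=cams.snapshot("wrist")["img"][...,::-1];a=cams.snapshot("side")["img"][...,::-1]
cv2.imwrite("pics/w7.png",np.hstack([w[0:300,120:520],cv2.resize(a[160:310,250:450],(400,300))]))
E
```

```text
clock: 16.5
tool_pos: [0.5802, -0.0273, 0.051]
eef_rot: [0.775, 0.632, -0.002, -0.001]
contact_force: [0.5, -0.4, 0.8]
opening: 0.088
finger_force: 20.0
clock: 17.12
tool_pos: [0.5816, -0.0276, 0.032]
eef_rot: [0.775, 0.632, -0.0, -0.0]
contact_force: [0.4, 0.1, -0.0]
opening: 0.083
finger_force: 20.0
(array([ 0.1, -0.7,  1. ]), array([-0.01, -0.01,  0.03])) [ 0.44350777  0.09707214 -0.03420231]
```

View pics/w7.png

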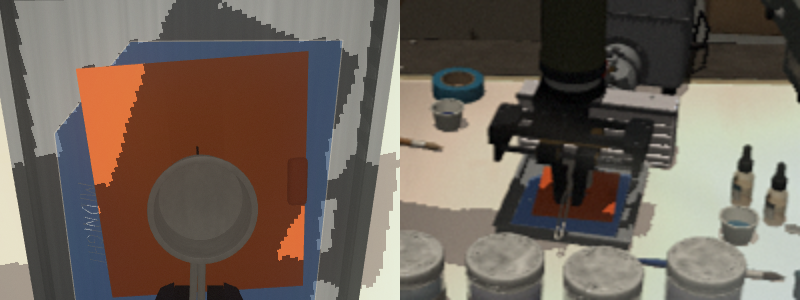

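The cup hangs level over the stencil, with the cross mark just ahead of it; I check the centring from the plate's corners.

Run:
```python
from h import *;import json
s=json.load(open("w7.json"))
c=[hit("wrist",u+120,v,.012,s)[:2] for u,v in((77,68),(307,52),(302,287),(113,297))]
A=np.array([c[2]-c[0],-(c[3]-c[1])]).T;t=np.linalg.solve(A,c[1]-c[0])
M=tool(s);print("win",c[0]+t[0]*(c[2]-c[0]),np.mean(c,0),"screen",(M@[.0502,.0014,.003,1])[:3])
print([np.linalg.norm(c[i]-c[i-1]).round(4) for i in range(4)])
```

```text
win [0.59242817 0.02251137] [0.5924851  0.02237648] screen [0.59306753 0.02127534 0.02903693]
[np.float64(0.1095), np.float64(0.0982), np.float64(0.1098), np.float64(0.0987)]
```

Centred within about 1.5 mm and 17 mm above the stencil, so I'm handing it in.

```bash
python3 -c "
from plant import r
print(r.finish_job())"
```

```text
the job is handed in; nothing more can be done
None
```

I handed the job in at about 17 s on the clock, with the damper lever fully open against its stop and the sifter held level and still. Its screen is about 1.5 mm off the window's centre and 17 mm above the stencil, with the handle pointing away from the hood. The hand-in returned no verdict, so these are my own measurements.

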